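Swap the plug-in relay of a sloped test console

ROBOT

A 6-joint arm with a two-finger parallel gripper is mounted at the origin on a cart in front of the work surface, level with it; the furniture and walls round the work are solid. World frame = base frame: x ahead of the robot, y to its left, z up, the work surface at z = 0. Lengths are in m, angles in degrees, forces in N, time in s.
With the tool pointing down it reaches from about 0.4 to 0.825 m from the base axis. Payload 7 kg.
Tool frame: the origin (TCP) lies at the very end of the fingers, on their centre line; the grasp point (between the pads) lies 19 mm behind it (r.tcp_to_grasp is the distance from the TCP to the grasp point, in m); z points along the fingers, y is the line along which they close (so a half turn about z gives the same grasp; the last joint's range is limited). The gripper opens to 88 mm and grips with 3 to 60 N. Pads are 19 mm wide; open, the fingers measure 130 mm over their backs; the gripper's body (78 mm by 193 mm) begins 47 mm behind the grasp point.
Start: joints at [88.757, 20.546, 0.682, 0, -70.136, -16.507], TCP at [0.206, 0.643, 0.227] pointing down, gripper open.
Joint ranges: [-176.03, 176.03], [-82.01, 121.73], [-58.28, 71.71], [-173.87, 95.51], [-174.79, -0.11], [-173.66, 173.66]. Speed limits (degrees/s): [136.94, 136.94, 172.46, 180, 180, 180].

INTERFACE

Orientations are given as [roll, pitch, yaw] about the fixed x, y, z axes, in that order (R = Rz(yaw) Ry(pitch) Rx(roll)).
In Python, from workcell import r gives the robot as it stands.
- The arm moves only by the tool carry_out, never from a script. Its argument "series" is one flat list of numbers, 7 for each row, row after row: the turn, a rotation vector about the tool's x, y, z in units of 45 degrees (1.0 is 45 degrees), then the shift along the tool's x, y, z in units of 8 cm (1.0 is 8 cm), then the opening, from -1 (shut) to 1 (fully open). A call has 1 to 5 rows; each row is the pose to reach, as a shift and turn from the pose commanded when the call began, along the tool's axes at that moment; what a row does not reach only later rows make up. A row lasts 1/10 s, in which the tool goes at most 50 mm and 8.59 degrees, less where a joint would pass 70% of its speed; a pose out of reach is approached as far as the arm can. A call with a number of a shift or a turn outside -1 to 1 is refused whole. A call with a gripper value outside its range is refused whole. The fingers move at their own pace and stop on an object; "newtons" is the grip in N (left out, the last holds). Time passes only in rows, so rows that repeat a pose let the fingers close. It gives the time, the measured TCP pose, the force, the opening and the grip force at its end, in the units of the state.
- r.get_state(): the state, without advancing time (a new reading comes with each control period).
- r.capture(name): name is "scene" or "side" or "wrist"; returns the picture (480x640x3 uint8, red, green, blue); there is no depth.
- r.get_calibration(name): a dict with "fx", "fy", "cx", "cy" (pixels), "origin" and "rotation" of the camera in the world. Camera axes: x right, y up, looking along -z (the intrinsics and any distortion apply to the point x, -y, -z); pixel columns grow to the right and rows downward; lengths in m; the calibration is good to about 2 mm. A picture is of the moment at which its call begins: read the wrist's pose just before it. get_calibration takes no time and is no camera call; for the wrist camera it gives the pose at the moment of the call.
- r.job_done(): hands the job in; it is judged then, once.
Trained networks look in the newest picture that a camera, given by its name, has taken for a name from the list of things; names that differ only in an ending like _2 or _b are one class to them, and where a whole thing is asked for, a point or a joint stands for the part that bears it (a point fixed in the world has none). Each returns a list of dicts, best first, with "p" (0 to 1); they miss things now and then, are a little off and sometimes report something else, mostly with a low value. They report only what shows in the picture. A call takes as long as a camera call. They do not tell look-alikes from the thing itself.
- r.search_frame(query, camera): "at" ([x, y, z] in m, in world coordinates, good to about 4 mm: the middle of the surface that is visible of it).
- r.trace(query, camera): "region" (480x640 bool, what is visible of it).
- r.landmark_of(query, camera): "at" ([x, y, z] in m, in world coordinates, good to about 4 mm: a listed point, or the origin of a listed thing).
The state is a dict: "t": time; "joints": joint angles; "dq": joint speeds; "joint_torque": joint torques, N m; "eef_pos": TCP position; "tcp_rot": TCP orientation; "force": force on the tool from outside, world axes, zero at the start; "wrist_torque": the same for the moment, N m; "finger_gap": opening from 0.0 (shut) to 1.0 (fully open); "grip_force": force on a finger pad.
Only numpy, scipy, OpenCV 4.12 (cv2) and the standard library are available. Lean on these libraries where they do the work, as an engineer would, in place of code of your own. Each camera call takes 0.05 s, during which the arm holds its last target. There are 200 camera calls.

TASK

The relay plugged into the sloped test console is worn out: pull it out and stand it plug down in the empty storage block. Then take the spare relay of the same kind from its storage block and plug it into the console, pressing past the drag of the contacts until it is fully home, its shoulder flush on the socket face. Leave the taller, square relay and the bottle, tape roll, timer and screwdriver where they are.

Things in the scene. Friction and masses are not known exactly. Their poses are not given: they have to be found in the camera images.
- console: grey wedge-shaped test console fixed to the bench, about 135 deep x 140 wide x 135 mm high, its sloped black face looking up and towards the robot. Origin: on the bench under the centre of the socket's mouth; x leads away from its front, z up
- socket: black face plate tilted 35 deg, 112 (x, up the slope) x 124 mm (y). Origin: centre of the hole's mouth, 100 mm above the bench, z square out of the face. Hole 42 (x) x 30 (y), 34 mm deep, 2 mm bevel. Two sprung contacts 11 to 19 mm down its long sides drag at the plug (5 to 15 N) before it is home. Home: shoulder on the face, foot at z = -30 mm
- old_relay: grey plug-in relay, 0.25 kg: housing 60 (x) x 42 (y) x 60 mm high over a narrower black plug 40 (x) x 28 (y) x 30 mm whose lowest 6 mm taper to 33 x 21. Origin: centre of the plug's foot, z up through the housing; shoulder (step) at z = 30 mm, top at 90 mm. A half turn about z makes no difference. At the start plugged home in the socket, x and y along the socket's
- spare_relay: grey plug-in relay, 0.25 kg: housing 60 (x) x 42 (y) x 60 mm high over a narrower black plug 40 (x) x 28 (y) x 30 mm whose lowest 6 mm taper to 33 x 21. Origin: centre of the plug's foot, z up through the housing; shoulder (step) at z = 30 mm, top at 90 mm. A half turn about z makes no difference. The spare, standing in its block, x and y along the block's
- tall_relay: a relay of another kind that does not fit: a square grey housing 56 x 56 x 85 mm high on a 36 x 36 x 30 mm plug, 115 mm high in all, standing in its own storage block. Origin: centre of the plug's foot. Leave it alone
- block_empty: a fixed light-grey storage block, 74 (x) x 66 (y) x 36 mm high on a 6 mm foot 94 mm long in x, with a rectangular hole 46 (x) x 34 (y) mm, 33 mm deep, in its top; empty at the start. For the old relay: the plug hangs freely in it and the shoulder rests on the block's top. Origin: centre of its underside, z up. A relay standing in it has its foot at z = 6 mm
- block_spare: a fixed light-grey storage block, 74 (x) x 66 (y) x 36 mm high on a 6 mm foot 94 mm long in x, with a rectangular hole 46 (x) x 34 (y) mm, 33 mm deep, in its top; it holds the spare relay at the start: the plug hangs freely in it and the shoulder rests on the block's top. Origin: centre of its underside, z up. The relay's foot is at z = 6 mm
- block_tall: a fixed light-grey storage block, 74 (x) x 66 (y) x 36 mm high on a 6 mm foot 94 mm long in x, with a rectangular hole 42 x 42 mm in its top; it holds the taller square relay at the start. Origin: centre of its underside, z up
- bottle: white plastic bottle with a screw cap, 62 mm across, 100 mm high, standing. Origin: centre of its underside. Leave it alone
- tape: green roll of tape lying flat, 98 mm across, 18 mm high. Origin: centre of its underside. Leave it alone
- count_timer: white count-down timer lying flat, 62 x 68 x 22 mm. Origin: centre of its underside. Leave it alone
- driver: screwdriver with a yellow handle lying flat, 174 mm long along its y, 21 mm high. Origin: under its middle. Leave it alone
Mind the look-alikes: they are no part of the job. What is shaped like the block_empty but green is not meant.

How it is judged (in metres and radians):
On the way, in this order (a step that is already met when the one before it is completed fails the run):
1. the old relay stands in the empty storage block (x of old_relay in the frame of block_empty between -0.008 and 0.008 m and y of old_relay in the frame of block_empty between -0.008 and 0.008 m and z of old_relay in the frame of block_empty below 0.01 m and angle between old_relay's own z axis and vertical below 0.12 rad), for 0.2 s.
2. the spare relay is fully home in the console (x of spare_relay in the frame of socket between -0.003 and 0.003 m and y of spare_relay in the frame of socket between -0.003 and 0.003 m and z of spare_relay in the frame of socket below -0.0275 m and angle between the z axis of spare_relay and the z axis of socket, either way round below 0.06 rad), for 0.2 s.
At the end, for the whole second after the job is handed in: Old relay plug down in the storage block that was empty: within 8 mm of its hole's centre in x and y, upright within 0.12 rad, foot under 10 mm above the bench. Spare relay home in the socket: shoulder within 2.5 mm of the face, centred within 3 mm, square within 0.06 rad. Both at rest (all of step 1 and all of step 2 and linear speed of each of spare_relay, old_relay below 0.02 m/s); the robot touches nothing.
It fails at once if the taller square relay is pushed more than 30 mm or tipped (distance of tall_relay from where it was at the start of the episode above 0.03 m or angle between tall_relay's own z axis and vertical above 0.5 rad).
It fails at once if the bottle is pushed more than 30 mm or tipped (distance of bottle from where it was at the start of the episode above 0.03 m or angle between bottle's own z axis and vertical above 0.5 rad).
It fails at once if the tape roll is pushed more than 30 mm or tipped (distance of tape from where it was at the start of the episode above 0.03 m or angle between tape's own z axis and vertical above 0.5 rad).
It fails at once if the timer is pushed more than 30 mm or tipped (distance of count_timer from where it was at the start of the episode above 0.03 m or angle between count_timer's own z axis and vertical above 0.5 rad).
It fails at once if the screwdriver is pushed more than 30 mm or tipped (distance of driver from where it was at the start of the episode above 0.03 m or angle between driver's own z axis and vertical above 0.5 rad).
It also fails if it takes over 61 s, if anything falls off the work surface, if the arm or the gripper's body presses on something with over 40 N, if the wrist force passes 120 N, or if a joint passes its speed limit or range.

## Working session

There is one attempt and no reset: what is moved stays moved. The work goes in short steps, Python scripts to look and compute and a tool call to move; the robot and the scene stay as the last step left them, time stands still between calls to the robot, and variables do not carry over. Pictures are saved under pics/ and viewed, at most 10 in all, crops included, and the job is handed in when it is done.

Besides the shell and the picture viewer there is one more tool, called after "Emit:" by a JSON object that holds its "method" and its "body". carry_out: Moves the arm, as the interface text tells. Shifts and turns lie within -1 to 1; 1 stands for 8 cm of shift or 45 degrees of turn. Its arguments: {"type":"object","properties":{"series":{"type":"array","items":{"type":"number","minimum":-1,"maximum":1}},"newtons":{"type":"number"}},"required":["series"]}

```bash
ls; mkdir -p pics
python3 - <<'E'
from workcell import r
import cv2, numpy as np
ims=[]
for c in ("scene","side"):
    im=r.capture(c); cv2.imwrite(f"pics/{c}0.png",im[:,:,::-1])
    k=r.get_calibration(c); print(c,k)
    for q in ("console","socket","old_relay","tall_relay","block_empty","block_tall"):
        for m in ("landmark_of","search_frame"):
            print(c,m,q,[(round(d["p"],2),np.round(d["at"],3).tolist()) for d in getattr(r,m)(q,c)[:5]])
s=r.get_state();print(s)
E
```

```text
pics
scene {'fx': 488.8508409418904, 'fy': 488.8508409418904, 'cx': 317.5479123123903, 'cy': 236.99449964356506, 'origin': array([-0.27709276,  0.69024319,  0.5665307 ]), 'rotation': array([  65.10802683,   -0.26648865, -121.51593297])}
scene landmark_of console [(0.63, [0.585, -0.029, 0.002]), (0.51, [0.609, 0.214, 0.005])]
scene search_frame console [(0.83, [0.564, 0.014, 0.069]), (0.7, [0.438, 0.197, 0.08])]
scene landmark_of socket [(0.69, [0.582, -0.028, 0.103])]
scene search_frame socket []
scene landmark_of old_relay [(0.58, [0.602, -0.032, 0.078])]
scene search_frame old_relay [(0.67, [0.552, -0.009, 0.138]), (0.27, [0.583, 0.224, 0.09])]
scene landmark_of tall_relay [(0.88, [0.612, 0.212, 0.005])]
scene search_frame tall_relay [(0.91, [0.584, 0.224, 0.092])]
scene landmark_of block_empty [(0.89, [0.505, 0.36, 0.002]), (0.65, [0.508, 0.498, -0.0])]
scene search_frame block_empty [(0.92, [0.481, 0.493, 0.026]), (0.83, [0.483, 0.366, 0.029])]
scene landmark_of block_tall [(0.97, [0.613, 0.212, -0.004])]
scene search_frame block_tall [(0.75, [0.577, 0.229, 0.017])]
side {'fx': 5
[... 1024 characters left out ...]
0.15, [0.597, 0.237, 0.097])]
{'t': 1.3, 'joints': array([ 8.87558085e+01,  2.05445510e+01,  6.80953187e-01, -7.15649222e-04,
       -7.01347978e+01, -1.65063379e+01]), 'dq': array([ 0.01543972,  0.02397385, -0.01964193, -0.00426395,  0.07558348,
       -0.04562587]), 'joint_torque': array([-1.33858885e-03, -5.82388902e+01,  2.93298966e+01,  7.00270861e+00,
        1.25113857e-02, -2.51666557e-05]), 'eef_pos': array([0.20580226, 0.64283323, 0.22657177]), 'tcp_rot': array([-1.79998653e+02,  1.10119794e-03, -1.77507726e+01]), 'force': array([-1.14431564, -0.12693751, -0.18934124]), 'wrist_torque': array([0.00862887, 0.00906208, 0.01089359]), 'grip_force': 0.0, 'finger_gap': 1.0046646849530867}
```

View pics.

View pics/scene0.png

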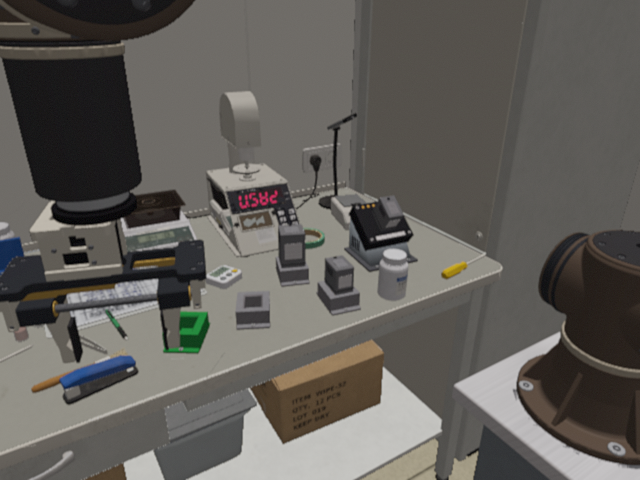

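View pics/side0.png

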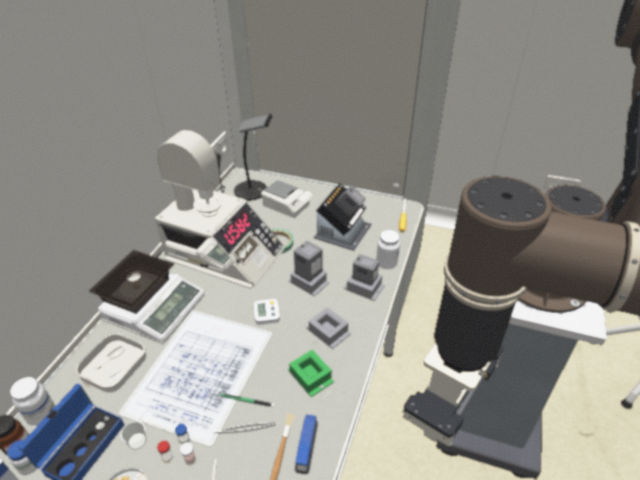

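```bash
cat > h.py <<'E'
from workcell import r
import cv2, numpy as np, pickle
from scipy.optimize import minimize
from scipy.spatial.transform import Rotation as R
def rot(e): return R.from_euler('xyz',e,degrees=True).as_matrix()
def proj(k,P):
    c=(np.atleast_2d(P)-k["origin"])@rot(k["rotation"])
    return np.c_[k["fx"]*c[:,0]/-c[:,2]+k["cx"], k["fy"]*-c[:,1]/-c[:,2]+k["cy"]]
def box(lx,ly,z0,z1): return np.array([[sx*lx/2,sy*ly/2,z] for sx in(-1,1) for sy in(-1,1) for z in(z0,z1)])
def pose(p,tilt=0,z=0):   # yaw p[2] deg
    M=rot([0,0,p[2]])@rot([0,-tilt,0]); return M,np.array([p[0],p[1],z])
HOUS=box(.060,.042,.030,.090); BLK=[box(.074,.066,0,.036),box(.094,.066,0,.006)]
def render(k,parts,M,t):
    m=np.zeros((480,640),np.uint8)
    for B in parts:
        cv2.fillConvexPoly(m,cv2.convexHull((proj(k,B@M.T+t)*16).round().astype(np.int32)),1,shift=4)
    return m>0
def fit(obs,parts,p0,tilt=0,z=0,off=0):
    def c(p):
        M,t=pose(p,tilt,z); t=t+M@np.array([0,0,off])
        s=0
        for k,m in obs:
            a=render(k,parts,M,t); s+=1-(a&m).sum()/max(1,(a|m).sum())
        return s/len(obs)
    best=None
    for y in np.arange(-75,91,15):
        S=np.array([[p0[0],p0[1],y]]*4)+np.array([[0,0,0],[.01,0,0],[0,.01,0],[0,0,12]])
        o=minimize(c,[p0[0],p0[1],y],method="Nelder-Mead",options=dict(initial_simplex=S,xatol=1e-4,fatol=1e-4))
        if best is None or o.fun<best.fun: best=o
    return best.x.round(4).tolist(),round(best.fun,3)
E
python3 - <<'E'
from h import *
K={};masks={}
for c in("scene","side"):
    r.capture(c);K[c]=r.get_calibration(c)
    for q in("old_relay","block_empty","spare_relay","tall_relay","bottle","block_spare"):
        for d in r.trace(q,c)[:4]:
            m=d["region"]; ys,xs=np.nonzero(m)
            masks.setdefault((q.replace("spare_relay","old_relay").replace("block_spare","block_empty"),c),[]).append(m)
            print(c,q,round(d["p"],2),m.sum(),xs.mean().round(),ys.mean().round())
    for q in("spare_relay","bottle","block_spare","tape"):
        print(c,q,[(round(d["p"],2),np.round(d["at"],3).tolist()) for d in r.landmark_of(q,c)[:4]])
pickle.dump((K,masks),open("m.pkl","wb"))
def near(q,c,P):
    u=proj(K[c],P)[0]; L=masks.get((q,c),[])
    L=[(np.hypot(*(np.array(np.nonzero(m)).mean(1)[::-1]-u)),i) for i,m in enumerate(L)]
    return [(K[c],masks[q,c][min(L)[1]])] if L and min(L)[0]<15 else []
o=near("old_relay","scene",[.555,-.015,.135])+near("old_relay","side",[.555,-.015,.135])
print(len(o), fit(o,[HOUS],[.582,-.028],35,.1,-.03) if o else 0)
o=near("block_empty","scene",[.505,.36,.02])+near("block_empty","side",[.505,.36,.02])
print(len(o), fit(o,BLK,[.505,.36]) if o else 0)
im=cv2.imread("pics/scene0.png");sd=cv2.imread("pics/side0.png")
a=cv2.resize(im[180:340,200:420],None,fx=2.5,fy=2.5,interpolation=2)[:400,:550]
cv2.imwrite("pics/crop.png",a)
E
```

```text
scene old_relay 0.56 751 387.0 212.0
scene block_empty 0.8 1240 253.0 310.0
scene spare_relay 0.56 978 339.0 274.0
scene tall_relay 0.76 1171 291.0 245.0
scene bottle 0.75 1385 393.0 274.0
scene block_spare 0.88 883 339.0 299.0
scene spare_relay []
scene bottle [(0.62, [0.434, -0.172, -0.004]), (0.6, [0.425, 0.064, 0.0])]
scene block_spare [(0.63, [0.46, 0.182, -0.002]), (0.52, [0.508, 0.36, 0.0])]
scene tape [(0.65, [0.758, 0.085, -0.001]), (0.18, [0.465, 0.183, 0.004])]
side old_relay 0.59 519 351.0 200.0
side block_empty 0.8 1060 329.0 328.0
side block_empty 0.58 1280 311.0 373.0
side spare_relay 0.72 638 366.0 270.0
side tall_relay 0.62 916 308.0 261.0
side bottle 0.78 752 388.0 250.0
side block_spare 0.59 516 366.0 288.0
side spare_relay [(0.86, [0.464, 0.186, 0.004])]
side bottle [(0.69, [0.762, 0.082, 0.0]), (0.66, [0.429, 0.064, -0.0]), (0.47, [0.508, 0.361, -0.0])]
side block_spare [(0.68, [0.463, 0.185, 0.001])]
side tape [(0.53, [0.76, 0.083, -0.0])]
2 ([0.5824, -0.0278, -10.9273], np.float64(0.101))
2 ([0.5056, 0.3615, -24.1608], np.float64(0.077))
```

View pics/crop.png

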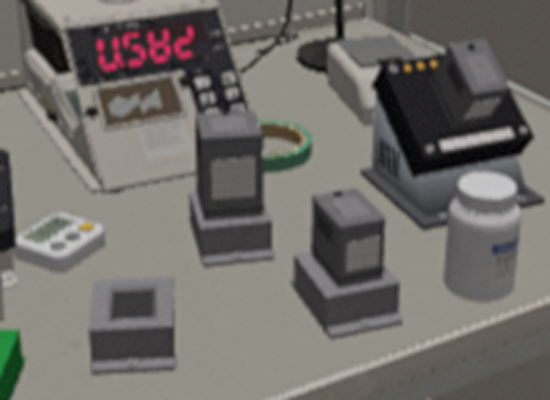

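Scene candidates: the grey block at (253,308) is the empty one (the green one at (187,332) is the decoy). The short relay at (340,280) is the spare, and the one at (292,250) is the tall square relay. The crop confirms this: the grey block's hole is open, and the spare has the same housing as the relay in the console at (387,212).

```bash
cat >> h.py <<'E'
def Rt(yaw,tilt=0):  # tool: x=x_obj, y=-y_obj, z=-z_obj
    return pose([0,0,yaw],tilt)[0]@np.diag([1,-1,-1.])
def plan(p,Rm):
    s=r.get_state(); T=rot(s["tcp_rot"]); d=T.T@(np.array(p)-s["eef_pos"])
    w=R.from_matrix(T.T@Rm).as_rotvec(degrees=True)
    print("t",round(s["t"],2),"pos",s["eef_pos"].round(4),"rot",s["tcp_rot"].round(2),"F",s["force"].round(1),"gap",round(s["finger_gap"]*88,1),"j",s["joints"].round(0))
    print("turn",(w/45).round(3),"shift",(d/.08).round(3),"| mm",(d*1e3).round(1),"deg",w.round(2))
E
python3 - <<'E'
from h import *
K,M=pickle.load(open("m.pkl","rb"))
k=("old_relay",)
obs=[(K["scene"],M["old_relay","scene"][1]),(K["side"],M["old_relay","side"][1])]
print("spare",fit(obs,[HOUS],[.463,.184],0,.006))
S=pose([.5824,-.0278,-10.9],35,.1)
print(S[1]+S[0][:,2]*.19)
plan([.475,-.007,.30],Rt(-17.75))
E
```

```text
spare ([0.4614, 0.1834, -15.4437], np.float64(0.107))
[ 0.47538661 -0.00719247  0.25563889]
t 2.4 pos [0.2058 0.6428 0.2266] rot [180.    -0.   -17.75] F [ 0.5  0.5 -0.3] gap 88.1 j [ 89.  21.   1.  -0. -70. -17.]
turn [ 0. -0.  0.] shift [ 5.681  6.711 -0.918] | mm [454.5 536.8 -73.4] deg [ 0. -0.  0.]
```

Emit:
{"method": "carry_out", "body": {"series": [0, 0, 0, 0.4, 0.48, -0.06, 1, 0, 0, 0, 0.81, 0.96, -0.13, 1]}}

```text
t: 2.6
eef_pos: [0.2435, 0.5501, 0.2356]
tcp_rot: [179.9, -0.0, -17.7]
force: [1.4, -0.2, 0.7]
finger_gap: 1.001
grip_force: 0.0
```

Emit:
{"method": "carry_out", "body": {"series": [0, 0, 0, 0.4, 0.48, -0.06, 1, 0, 0, 0, 0.81, 0.96, -0.13, 1]}}

```text
t: 2.8
eef_pos: [0.282, 0.4571, 0.2472]
tcp_rot: [180.0, -0.0, -17.7]
force: [0.5, 0.1, 0.8]
finger_gap: 0.996
grip_force: 0.0
```

Emit:
{"method": "carry_out", "body": {"series": [0, 0, 0, 0.4, 0.48, -0.06, 1, 0, 0, 0, 0.81, 0.96, -0.13, 1]}}

```text
t: 3.0
eef_pos: [0.3199, 0.365, 0.2578]
tcp_rot: [-180.0, -0.0, -17.7]
force: [0.2, 0.1, 0.3]
finger_gap: 0.998
grip_force: 0.0
```

Emit:
{"method": "carry_out", "body": {"series": [0, 0, 0, 0.4, 0.48, -0.06, 1, 0, 0, 0, 0.81, 0.96, -0.13, 1]}}

```text
t: 3.2
eef_pos: [0.3577, 0.273, 0.2683]
tcp_rot: [-179.9, -0.0, -17.7]
force: [1.2, 0.7, -0.2]
finger_gap: 0.999
grip_force: 0.0
```

Emit:
{"method": "carry_out", "body": {"series": [0, 0, 0, 0.4, 0.48, -0.06, 1, 0, 0, 0, 0.81, 0.96, -0.13, 1, 0, 0, 0, 0.81, 0.96, -0.13, 1]}}

```text
t: 3.5
eef_pos: [0.397, 0.1779, 0.2793]
tcp_rot: [-179.9, -0.1, -18.0]
force: [0.1, -0.6, -0.1]
finger_gap: 0.999
grip_force: 0.0
```

Run:
```python
from h import *
plan([.475,-.007,.30],Rt(-10.9,35))
plan([.475,-.007,.30],Rt(-17.75))
```

```text
t 3.5 pos [0.397  0.1779 0.2793] rot [-1.7993e+02 -7.0000e-02 -1.8030e+01] F [ 0.1 -0.6 -0.1] gap 87.9 j [ 50.  -5. -23.   0. -72.  22.]
turn [ 0.047  0.775 -0.154] shift [ 1.643  1.896 -0.259] | mm [131.4 151.6 -20.7] deg [ 2.11 34.88 -6.93]
t 3.5 pos [0.397  0.1779 0.2793] rot [-1.7993e+02 -7.0000e-02 -1.8030e+01] F [ 0.1 -0.6 -0.1] gap 87.9 j [ 50.  -5. -23.   0. -72.  22.]
turn [-0.002 -0.002 -0.006] shift [ 1.643  1.896 -0.259] | mm [131.4 151.6 -20.7] deg [-0.07 -0.07 -0.28]
```

```bash
cat >> h.py <<'E'
def look(jobs,name=None):   # jobs: (query, parts, p0, tilt, z, off, centre point)
    k=r.get_calibration("wrist"); im=r.capture("wrist")
    if name: cv2.imwrite(name,im[:,:,::-1])
    for q,parts,p0,tilt,z,off,C in jobs:
        u=proj(k,C)[0]; L=r.trace(q,"wrist")
        for d in L:
            m=d["region"]; c=np.array(np.nonzero(m)).mean(1)[::-1]
            far=np.hypot(*(c-u)); print(q,round(d["p"],2),m.sum(),"c",c.round(),"exp",u.round())
            if far<60: print("  fit",fit([(k,m)],parts,p0,tilt,z,off))
    return k,im
E
python3 - <<'E'
from h import *
k,im=look([("spare_relay",[HOUS],[.461,.183],0,.006,0,[.461,.183,.09])],"pics/w1.png"); print(k["origin"],k["rotation"])
E
```

```text
spare_relay 0.56 3831 c [291. 146.] exp [290. 147.]
  fit ([0.4597, 0.1822, -8.7779], np.float64(0.049))
[0.45962617 0.15575044 0.43734303] [ -14.57140017    0.16764731 -108.03429157]
```

View pics/w1.png

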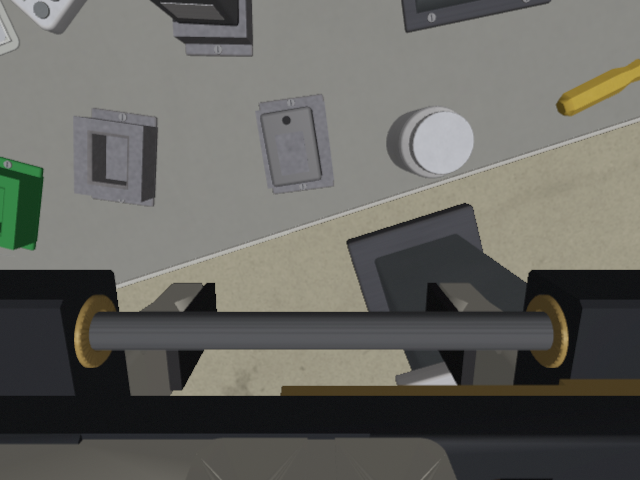

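The wrist view shows the spare's top at (292,145), the empty block at (117,158) and the bottle at (440,140), all matching the fits. Next is the console.

Emit:
{"method": "carry_out", "body": {"series": [0, 0, 0, 0.4, 0.48, -0.06, 1, 0, 0, 0, 0.82, 0.95, -0.13, 1]}}

```text
t: 3.8
eef_pos: [0.4345, 0.0916, 0.2885]
tcp_rot: [-180.0, 0.0, -17.4]
force: [1.0, 1.2, 0.4]
finger_gap: 1.001
grip_force: 0.0
```

Emit:
{"method": "carry_out", "body": {"series": [0, 0, 0, 0.4, 0.48, -0.06, 1, 0, 0, 0, 0.82, 0.95, -0.13, 1]}}

```text
t: 4.0
eef_pos: [0.4741, -0.0011, 0.2989]
tcp_rot: [-180.0, -0.0, -17.6]
force: [1.5, 1.0, -0.7]
finger_gap: 0.997
grip_force: 0.0
```

Emit:
{"method": "carry_out", "body": {"series": [0.01, 0.19, -0.04, 0, 0, 0, 1, 0.02, 0.38, -0.08, 0, 0, 0, 1, 0.035, 0.57, -0.11, 0, 0, 0, 1, 0.047, 0.775, -0.15, 0, 0, 0, 1, 0.047, 0.775, -0.15, 0, 0, 0, 1]}}

```text
t: 4.5
eef_pos: [0.4703, -0.0008, 0.2951]
tcp_rot: [179.8, -35.0, -10.4]
force: [0.2, -1.5, 0.3]
finger_gap: 0.999
grip_force: 0.0
```

Run:
```python
from h import *
plan([.475,-.007,.256],Rt(-10.9,35))
k,im=look([("old_relay",[HOUS],[.5824,-.0278],35,.1,-.03,[.549,-.02,.149])],"pics/w2.png")
```

```text
t 4.5 pos [ 0.4703 -0.0008  0.2951] rot [179.83 -35.   -10.36] F [ 0.2 -1.5  0.3] gap 87.9 j [ 42. -24. -57.  43. -42.   9.]
turn [-0.003 -0.     0.01 ] shift [-0.221  0.064  0.442] | mm [-17.7   5.2  35.3] deg [-0.14 -0.    0.44]
old_relay 0.7 3945 c [330. 235.] exp [325. 242.]
  fit ([0.5839, -0.0303, -8.4396], np.float64(0.05))
```

View pics/w2.png

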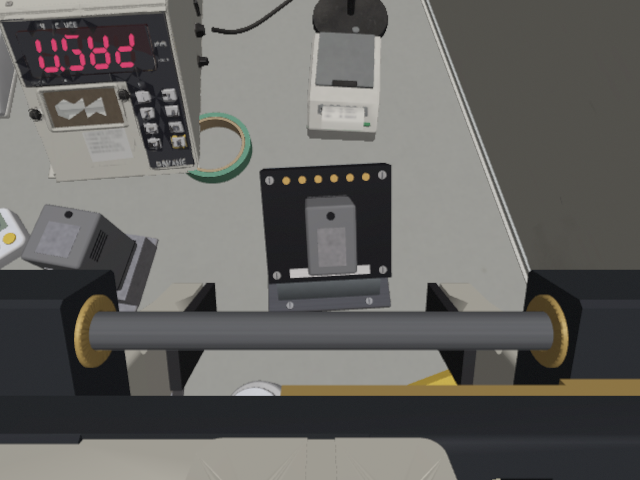

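The wrist view shows the plugged-in relay at (330,235) on the face plate, with the plate turned about 3° from the tool. The fit's yaw of -8.4° agrees with this.

Run:
```python
from h import *
S=pose([.5836,-.0297,-8.5],35,.1)
plan(S[1]+S[0][:,2]*.10,Rt(-8.5,35))
plan(S[1]+S[0][:,2]*.028,Rt(-8.5,35))
```

```text
t 4.6 pos [ 0.472  -0.0005  0.2974] rot [179.95 -34.92 -10.54] F [0.5 0.5 0.6] gap 87.7 j [ 41. -23. -56.  42. -42.  10.]
turn [ 0.027  0.002 -0.037] shift [-0.234  0.127  1.597] | mm [-18.7  10.2 127.7] deg [ 1.22  0.08 -1.67]
t 4.6 pos [ 0.472  -0.0005  0.2974] rot [179.95 -34.92 -10.54] F [0.5 0.5 0.6] gap 87.7 j [ 41. -23. -56.  42. -42.  10.]
turn [ 0.027  0.002 -0.037] shift [-0.233  0.108  2.496] | mm [-18.6   8.6 199.7] deg [ 1.22  0.08 -1.67]
```

Emit:
{"method": "carry_out", "body": {"series": [0.027, 0, -0.037, -0.12, 0.06, 0.4, 1, 0.027, 0, -0.037, -0.235, 0.12, 0.85, 1, 0.027, 0, -0.037, -0.235, 0.12, 0.85, 1]}}

```text
t: 4.9
eef_pos: [0.5059, -0.0166, 0.25]
tcp_rot: [-179.9, -33.0, -8.9]
force: [0.3, -0.2, -0.5]
finger_gap: 1.004
grip_force: 0.0
```

Run:
```python
from h import *
k,im=look([("old_relay",[HOUS],[.5836,-.0297],35,.1,-.03,[.549,-.02,.149])],"pics/w3.png")
S=pose([.5836,-.0297,-8.5],35,.1)
plan(S[1]+S[0][:,2]*.028,Rt(-8.5,35))
```

```text
old_relay 0.73 5824 c [322. 254.] exp [315. 265.]
  fit ([0.5846, -0.0295, -7.4457], np.float64(0.048))
t 5.0 pos [ 0.5053 -0.0161  0.2518] rot [-179.85  -33.16   -8.84] F [-0.   0.3 -0. ] gap 87.9 j [ 29. -16. -58.  45. -28.  15.]
turn [ 0.001  0.041 -0.006] shift [-0.218  0.023  1.782] | mm [-17.4   1.8 142.6] deg [ 0.04  1.84 -0.28]
```

View pics/w3.png

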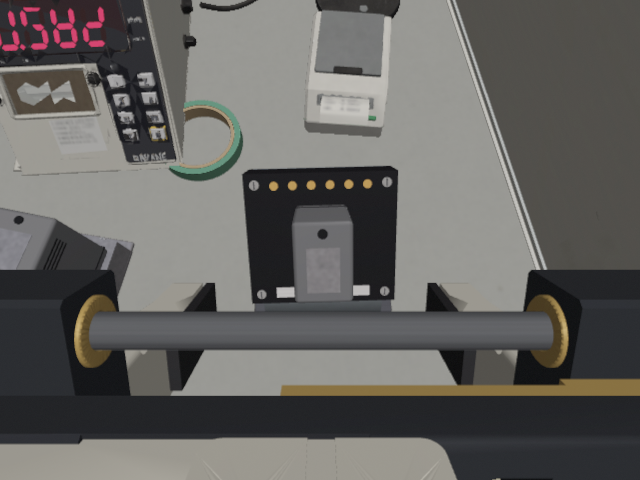

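```bash
cat > kin.py <<'E'
from h import *
from scipy.optimize import least_squares
def fk(q,g):
    a1,e,d1,L2,a3,L3,Lt=g; q=np.radians(q)
    Y=lambda a:R.from_euler('y',a).as_matrix(); Z=lambda a:R.from_euler('z',a).as_matrix(); X=lambda a:R.from_euler('x',a).as_matrix()
    A=Z(q[0]); U=A@Y(q[1]); F=U@Y(-q[2])
    W=np.array([0,0,d1])+A@[a1,e,0]+U@[0,0,L2]+F@[L3,0,a3]
    T=F@X(SG[0]*q[3])@Y(-q[4])@X(SG[1]*q[5])   # tool axis = x
    return W+T@[Lt,0,0],T
SG=[1,1]
D=[([88.757,20.546,.682,0,-70.136,-16.507],[.206,.643,.227],[180,0,-17.75]),
([50,-5,-23,0,-72,22],[.397,.1779,.2793],[180,0,-18]),
([42,-24,-57,43,-42,9],[.4703,-.0008,.2951],[179.83,-35,-10.36]),
([41,-23,-56,42,-42,10],[.472,-.0005,.2974],[180,-34.9,-10.5])]
def cal():
    s=r.get_state(); DD=D+[(s["joints"],s["eef_pos"],s["tcp_rot"])]
    best=None
    for a in(1,-1):
        SG[0]=a
        def res(g):
            o=[]
            for q,p,t in DD:
                P,T=fk(q,g); o+=list((P-p)*1e3)+list((T[:,0]-rot(t)[:,2])*300)
            return o
        f=least_squares(res,[.1,-.19,.4,.4,0,.4,.25],loss="soft_l1")
        if best is None or f.cost<best[0]: best=(f.cost,a,f.x,np.round(f.fun,0))
    SG[0]=best[1]; return best
def ik(p,Rm,g,q0):
    lo=np.array([-176,-82,-58.28,-173.87,-174.8,-173]);hi=np.array([176,121.7,71.7,95.5,-.11,173])
    def res(q):
        P,T=fk(q,g); return np.r_[(P-p)*1e3,(T[:,0]-Rm[:,2])*300]
    f=least_squares(res,np.clip(q0,lo+1,hi-1),bounds=(lo,hi)); return f.x.round(1),f.cost
E
python3 - <<'E'
from kin import *
b=cal(); print(b[0],b[1],b[2].round(3)); print(b[3].reshape(-1,6)); g=b[2]; np.save("g.npy",np.r_[b[1],g])
S=pose([.5843,-.0297,-8],35,.1)
for h in(.10,.028):
  for tl in(0,10,20,27,35):
    print(h,tl,*ik(S[1]+S[0][:,2]*h,Rt(-8,tl),g,r.get_state()["joints"]))
E
```

```text
129.62118050230336 -1 [ 0.503 -0.19  -0.162  0.569  0.119 -0.103  0.27 ]
[[-2. -1. 20.  0.  0.  0.]
 [ 1.  1. -0. -0.  0. -0.]
 [-3. -0. -2.  2.  2.  1.]
 [ 0. -2. -2. -1. -1. -0.]
 [38.  0. 64.  0. -0.  0.]]
0.1 0 [ 18.9  -4.9 -58.3   0.2 -36.4 116.4] 5609.756640306053
0.1 10 [ 21.7  -9.2 -58.3   7.9 -33.2 125.6] 5704.898824188118
0.1 20 [ 25.1 -13.6 -58.3  18.1 -31.4 -91.8] 6149.3213361182425
0.1 27 [ 28.1 -16.9 -58.3  26.5 -31.4 -42.2] 6661.398516862238
0.1 35 [ 32.4 -20.9 -58.3  36.7 -33.1 172.9] 7432.832278955158
0.028 0 [ 16.1   0.6 -58.3  -0.9 -32.6 111.7] 13409.511112444885
0.028 10 [ 18.3  -3.8 -58.3   6.  -29.6 121.5] 14070.23967093549
0.028 20 [ 21.   -8.3 -58.3  15.2 -27.7  28.4] 15228.595356906135
0.028 27 [  23.3  -11.6  -58.3   22.9  -27.2 -126. ] 16331.358440298138
0.028 35 [ 26.6 -15.7 -58.3  32.7 -27.9 171.3] 17870.31399953132
```

```bash
sed -i 's/f=least_squares(res,\[.1,-.19,.4,.4,0,.4,.25\],loss="soft_l1")/f=min((least_squares(lambda g:res(g)+[(g[0])*20,g[4]*20,(g[3]-.45)*10,(g[5]-.45)*10],[.0,-.19,d,.45,0,.45,t]) for d in(.2,.35,.5) for t in (.2,.3)),key=lambda f:f.cost)/; s/np.round(f.fun,0))/np.round(f.fun[:-4],0))/' kin.py
python3 - <<'E'
from kin import *
b=cal(); print(b[0],b[1],b[2].round(3)); print(b[3].reshape(-1,6)); g=b[2]; np.save("g.npy",np.r_[b[1],g])
S=pose([.5843,-.0297,-8],35,.1)
for h in(.10,.028):
  for tl in(0,10,20,27,35):
    print(h,tl,*ik(S[1]+S[0][:,2]*h,Rt(-8,tl),g,r.get_state()["joints"]))
E
```

```text
1509.557583675582 -1 [ 0.394 -0.184 -0.045  0.541  0.081  0.03   0.281]
[[ -8.  -7.  19.   0.   0.   0.]
 [  2.  10.   1.  -0.   0.  -0.]
 [ -6.  -2. -24.   2.   2.   1.]
 [ -4.  -3. -24.  -1.  -1.  -0.]
 [ 16. -10.  28.   0.  -0.   0.]]
0.1 0 [ 17.4   3.6 -58.3  -1.1 -29.6 116.8] 1026.431123177295
0.1 10 [ 19.8  -1.5 -58.3   7.9 -26.9 124.3] 1583.6621194884701
0.1 20 [ 22.7  -6.6 -58.3  19.3 -25.6  52.6] 2443.850694211156
0.1 27 [  25.1  -10.3  -58.3   28.2  -25.8 -148.1] 3263.0842672322824
0.1 35 [  28.3  -14.6  -58.3   38.1  -27.4 -147.8] 4443.604476158523
0.028 0 [  14.5   12.2  -58.3   -3.3  -23.8 -160.4] 3897.314062802691
0.028 10 [ 16.2   7.3 -58.3   5.3 -21.1 118.5] 5349.906584952087
0.028 20 [  18.2    2.4  -58.3   16.7  -19.5 -157. ] 7295.7083228647
0.028 27 [  19.8   -1.   -58.3   25.9  -19.2 -171.5] 8986.897926662945
0.028 35 [ 21.9  -5.1 -58.3  36.5 -19.8 171.3] 11277.63453620345
```

Emit:
{"method": "carry_out", "body": {"series": [0, -0.19, 0, 0, 0, 0, 1, 0, -0.4, 0, 0, 0, 0, 1, 0, -0.4, 0, 0, 0, 0, 1]}}

```text
t: 5.3
eef_pos: [0.5039, -0.0121, 0.2534]
tcp_rot: [-179.5, -15.0, -8.4]
force: [1.5, -2.5, 1.9]
finger_gap: 0.998
grip_force: 0.0
```

Run:
```python
from h import *
S=pose([.5843,-.0297,-8],35,.1)
plan(S[1]+S[0][:,2]*.10,Rt(-8,15))
plan(S[1]+S[0][:,2]*.028,Rt(-8,15))
print(repr(r.get_state()["joints"]))
```

```text
t 5.3 pos [ 0.5039 -0.0121  0.2534] rot [-179.53  -15.01   -8.42] F [ 1.5 -2.5  1.9] gap 87.8 j [ 27.  -7. -34.  11. -51.  48.]
turn [-0.008 -0.    -0.009] shift [0.068 0.084 0.942] | mm [ 5.4  6.7 75.4] deg [-0.36 -0.01 -0.41]
t 5.3 pos [ 0.5039 -0.0121  0.2534] rot [-179.53  -15.01   -8.42] F [ 1.5 -2.5  1.9] gap 87.8 j [ 27.  -7. -34.  11. -51.  48.]
turn [-0.008 -0.    -0.009] shift [0.375 0.087 1.788] | mm [ 30.    6.9 143. ] deg [-0.36 -0.01 -0.41]
array([ 27.49473915,  -6.61417014, -33.5267469 ,  10.76389183,
       -51.06430116,  48.24784554])
```

Emit:
{"method": "carry_out", "body": {"series": [-0.008, 0, -0.009, 0.03, 0.05, 0.5, 1, -0.008, 0, -0.009, 0.07, 0.085, 0.94, 1, -0.008, 0, -0.009, 0.07, 0.085, 0.94, 1]}}

```text
t: 5.6
eef_pos: [0.5269, -0.0257, 0.177]
tcp_rot: [179.6, -14.9, -8.2]
force: [-0.5, -0.7, -1.6]
finger_gap: 0.999
grip_force: 0.0
```

Run:
```python
from h import *
k,im=look([("old_relay",[HOUS],[.5843,-.0297],35,.1,-.03,[.549,-.02,.149])],"pics/w4.png")
S=pose([.5843,-.0297,-8],35,.1)
plan(S[1]+S[0][:,2]*.028,Rt(-8,15))
```

```text
old_relay 0.65 12437 c [311. 219.] exp [300. 250.]
  fit ([0.5841, -0.0298, -7.141], np.float64(0.053))
old_relay 0.46 2155 c [ 14. 215.] exp [300. 250.]
t 5.7 pos [ 0.5282 -0.0254  0.1811] rot [179.68 -15.19  -8.19] F [-0.5  0.7  0.8] gap 88.1 j [ 24.  -0. -39.  13. -40.  48.]
turn [ 0.008 -0.004 -0.004] shift [ 0.293 -0.05   0.833] | mm [23.5 -4.  66.6] deg [ 0.37 -0.19 -0.18]
```

Emit:
{"method": "carry_out", "body": {"series": [0.008, 0, -0.015, 0.1, -0.02, 0.3, 1, 0.008, 0, -0.015, 0.2, -0.04, 0.6, 1, 0.008, 0, -0.015, 0.295, -0.05, 0.835, 1, 0.008, 0, -0.015, 0.295, -0.05, 0.835, 1]}}

```text
t: 6.1
eef_pos: [0.5693, -0.0277, 0.1227]
tcp_rot: [179.9, -15.2, -7.5]
force: [-0.4, -0.5, 0.4]
finger_gap: 0.999
grip_force: 0.0
```

Emit:
{"method": "carry_out", "body": {"series": [0, 0, 0, 0, 0, 0, 0, 0, 0, 0, 0, 0, 0, -0.5, 0, 0, 0, 0, 0, 0, -0.5, 0, 0, 0, 0, 0, 0, -0.5, 0, 0, 0, 0, 0, 0, -0.5], "newtons": 60}}

```text
t: 6.6
eef_pos: [0.5684, -0.0284, 0.1229]
tcp_rot: [179.9, -15.3, -7.6]
force: [0.6, -0.2, 0.4]
finger_gap: 0.605
grip_force: 0.0
```

Run:
```python
from h import *
S=pose([.5841,-.0298,-7.5],35,.1)
plan(S[1]+S[0][:,2]*.028,Rt(-7.5,15))
s=r.get_state(); print(s["grip_force"],s["wrist_torque"], (S[0].T@(s["eef_pos"]-S[1])).round(4))
k=r.get_calibration("wrist");im=r.capture("wrist");cv2.imwrite("pics/w5.png",im[:,:,::-1]);pickle.dump(im,open("w5.pkl","wb"))
```

```text
t 6.6 pos [ 0.5684 -0.0284  0.1229] rot [179.9  -15.28  -7.56] F [ 0.6 -0.2  0.4] gap 53.2 j [ 21.   8. -40.  15. -30.  49.]
turn [ 0.002 -0.006 -0.001] shift [-0.004 -0.009 -0.002] | mm [-0.3 -0.7 -0.1] deg [ 0.11 -0.28 -0.06]
0.0 [ 0.08440621  0.83086733 -0.00735978] [ 0.0002 -0.0007  0.0278]
```

View pics/w5.png

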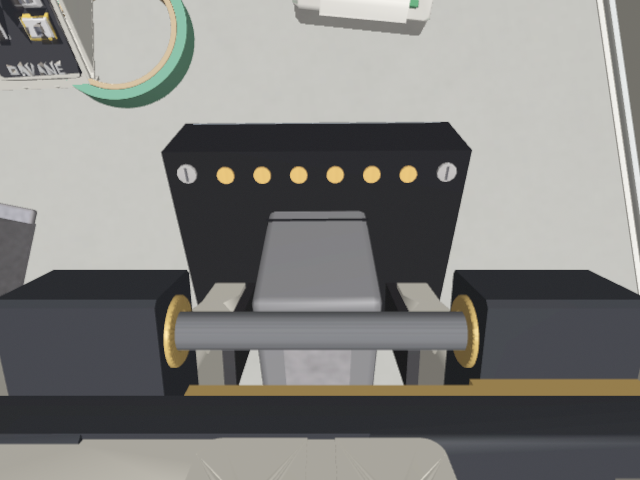

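The relay sits centred between the fingers at (318,300), and they are still closing, so I'll keep closing.

Emit:
{"method": "carry_out", "body": {"series": [0, 0, 0, 0, 0, 0, -0.5, 0, 0, 0, 0, 0, 0, -0.5, 0, 0, 0, 0, 0, 0, -0.5, 0, 0, 0, 0, 0, 0, -0.5, 0, 0, 0, 0, 0, 0, -0.5], "newtons": 60}}

```text
t: 7.15
eef_pos: [0.5685, -0.0282, 0.1225]
tcp_rot: [179.9, -15.3, -7.5]
force: [-3.9, 3.0, 4.1]
finger_gap: 0.473
grip_force: 60.0
```

Run:
```python
from h import *
S=pose([.5841,-.0298,-7.5],35,.1)
s=r.get_state();np.save("grasp_old.npy",np.r_[s["eef_pos"],s["tcp_rot"]])
print(s["grip_force"],s["wrist_torque"],s["force"], (S[0].T@(s["eef_pos"]-S[1])).round(4))
plan(s["eef_pos"]+S[0][:,2]*.06,rot(s["tcp_rot"]))
im=r.capture("wrist");pickle.dump(im,open("w6.pkl","wb"))
```

```text
59.98380124568939 [1.630806   1.71727202 0.46342185] [-3.91605425  2.95400247  4.14961233] [ 0.0001 -0.0004  0.0274]
t 7.15 pos [ 0.5685 -0.0282  0.1225] rot [179.9  -15.26  -7.55] F [-3.9  3.   4.1] gap 41.6 j [ 21.   8. -40.  15. -30.  49.]
turn [0. 0. 0.] shift [-0.253  0.002 -0.706] | mm [-20.3   0.1 -56.5] deg [0. 0. 0.]
```

Emit:
{"method": "carry_out", "body": {"series": [0, 0, 0, -0.05, 0, -0.14, -0.5, 0, 0, 0, -0.1, 0, -0.28, -0.5, 0, 0, 0, -0.15, 0, -0.42, -0.5, 0, 0, 0, -0.2, 0, -0.56, -0.5, 0, 0, 0, -0.253, 0, -0.706, -0.5]}}

```text
t: 7.7
eef_pos: [0.5332, -0.0242, 0.1722]
tcp_rot: [179.9, -15.2, -7.6]
force: [-0.1, -0.6, -2.6]
finger_gap: 0.478
grip_force: 60.0
```

Run:
```python
from h import *
im=r.capture("wrist");cv2.imwrite("pics/w7.png",im[:,:,::-1])
s=r.get_state();T=rot(s["tcp_rot"])
# relay orientation relative to tool: R_relay = T @ G ; blocks
g=np.load("grasp_old.npy");S=pose([.5841,-.0298,-7.5],35,.1)
G=rot(g[3:]).T@S[0]; o=rot(g[3:]).T@(S[1]-.03*S[0][:,2]-g[:3])
np.savez("rel.npz",G=G,o=o)
for yaw in(-24,-22):
  B=pose([.5056,.3615,yaw],0,.006+.12); Rm=B[0]@G.T; p=B[1]-Rm@o
  print(yaw,p.round(3),R.from_matrix(Rm).as_euler('xyz',degrees=True).round(1)); plan(p,Rm)
```

```text
-24 [0.505 0.361 0.183] [179.9  19.7 -24. ]
t 7.75 pos [ 0.5333 -0.0241  0.174 ] rot [179.92 -15.32  -7.59] F [-0.5  0.  -1.4] gap 41.8 j [ 24.   1. -39.  13. -38.  49.]
turn [ 0.013 -0.774  0.37 ] shift [-0.914 -4.725 -0.38 ] | mm [ -73.2 -378.   -30.4] deg [  0.6  -34.85  16.64]
-22 [0.506 0.361 0.183] [179.9  19.7 -22. ]
t 7.75 pos [ 0.5333 -0.0241  0.174 ] rot [179.92 -15.32  -7.59] F [-0.5  0.  -1.4] gap 41.8 j [ 24.   1. -39.  13. -38.  49.]
turn [ 0.012 -0.776  0.325] shift [-0.914 -4.725 -0.38 ] | mm [ -73.1 -378.   -30.4] deg [  0.52 -34.9   14.61]
```

View pics/w7.png

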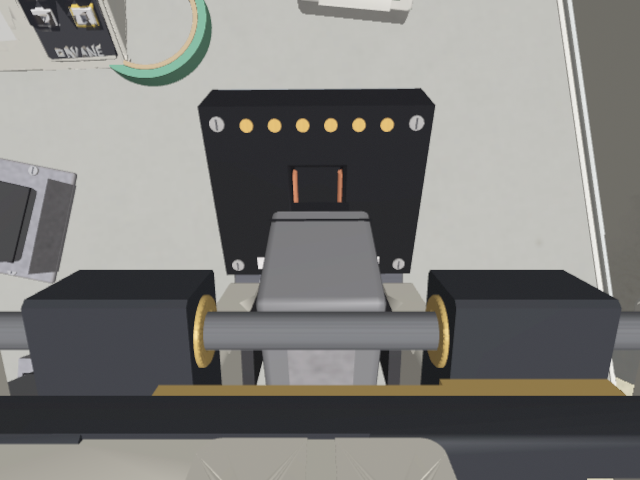

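The relay is out and the socket hole is clear at (318,185). I'll lift, turn it upright and carry it to the grey block.

Emit:
{"method": "carry_out", "body": {"series": [0, 0, 0, 0.13, -0.1, -0.5, -0.5, 0, 0, 0, 0.26, -0.3, -1, -0.5]}}

```text
t: 7.95
eef_pos: [0.535, -0.0007, 0.2545]
tcp_rot: [179.8, -15.1, -7.6]
force: [2.2, 1.3, -1.7]
finger_gap: 0.474
grip_force: 60.0
```

Emit:
{"method": "carry_out", "body": {"series": [0, -0.16, 0.07, 0, -0.4, 0, -0.5, 0, -0.31, 0.14, 0, -0.8, 0, -0.5, 0, -0.46, 0.2, 0, -0.9, 0, -0.5, 0, -0.62, 0.28, 0, -1, 0, -0.5, 0.012, -0.775, 0.345, 0, -1, 0, -0.5]}}

```text
t: 8.45
eef_pos: [0.5478, 0.0812, 0.2546]
tcp_rot: [179.8, 20.0, -22.9]
force: [-0.0, 0.2, -3.0]
finger_gap: 0.476
grip_force: 60.0
```

```bash
cat >> h.py <<'E'
def relplan(x,y,yaw,zfoot,tilt=0):
    N=np.load("rel.npz"); B=pose([x,y,yaw],tilt,zfoot); Rm=B[0]@N["G"].T; plan(B[1]-Rm@N["o"],Rm)
E
python3 - <<'E'
from h import *
relplan(.5056,.3615,-23,.006+.14)
E
```

```text
t 8.45 pos [0.5478 0.0812 0.2546] rot [179.84  20.04 -22.92] F [-0.   0.2 -3. ] gap 41.9 j [ 19.  20.   6. -13. -91.  50.]
turn [0.002 0.007 0.003] shift [-1.519 -3.02   1.227] | mm [-121.5 -241.6   98.1] deg [0.07 0.29 0.12]
```

Emit:
{"method": "carry_out", "body": {"series": [0, 0, 0, -0.19, -0.38, 0.15, -0.5, 0, 0, 0, -0.38, -0.755, 0.3, -0.5]}}

```text
t: 8.65
eef_pos: [0.5379, 0.1487, 0.2397]
tcp_rot: [179.7, 19.9, -23.3]
force: [0.0, 0.0, -2.1]
finger_gap: 0.476
grip_force: 60.0
```

Emit:
{"method": "carry_out", "body": {"series": [0, 0, 0, -0.19, -0.38, 0.15, -0.5, 0, 0, 0, -0.38, -0.755, 0.3, -0.5]}}

```text
t: 8.85
eef_pos: [0.5263, 0.2203, 0.2286]
tcp_rot: [179.8, 19.8, -23.0]
force: [0.7, 0.1, -3.2]
finger_gap: 0.471
grip_force: 60.0
```

Emit:
{"method": "carry_out", "body": {"series": [0, 0, 0, -0.19, -0.38, 0.15, -0.5, 0, 0, 0, -0.38, -0.755, 0.3, -0.5, 0, 0, 0, -0.38, -0.755, 0.3, -0.5]}}

```text
t: 9.15
eef_pos: [0.5146, 0.2928, 0.2152]
tcp_rot: [179.8, 19.9, -22.8]
force: [-0.5, -0.9, -3.4]
finger_gap: 0.48
grip_force: 60.0
```

Run:
```python
from h import *
k,im=look([("block_empty",BLK,[.5056,.3615],0,0,0,[.5056,.3615,.02])],"pics/w8.png")
relplan(.5056,.3615,-23,.006+.14)
K,M=pickle.load(open("m.pkl","rb"))
for c in("scene","side"):
    print(c,[ (m.sum(),fit([(K[c],m)],BLK,[.5056,.3615])) for m in M["block_empty",c][:1]])
k1=None
```

```text
block_empty 0.97 7787 c [120. 225.] exp [249. 177.]
block_empty 0.8 8481 c [248. 168.] exp [249. 177.]
  fit ([0.5037, 0.361, -26.8229], np.float64(0.056))
t 9.25 pos [0.5156 0.2898 0.2162] rot [179.74  19.82 -22.87] F [-0.   0.2 -2.5] gap 41.8 j [ 37.  22.   5. -17. -84.  34.]
turn [0.004 0.002 0.004] shift [-0.381 -0.774  0.303] | mm [-30.5 -61.9  24.3] deg [0.19 0.08 0.17]
scene [(np.int64(1240), ([0.5075, 0.3599, -25.0951], np.float64(0.073)))]
side [(np.int64(1060), ([0.5044, 0.3622, -22.8594], np.float64(0.064)))]
```

View pics/w8.png

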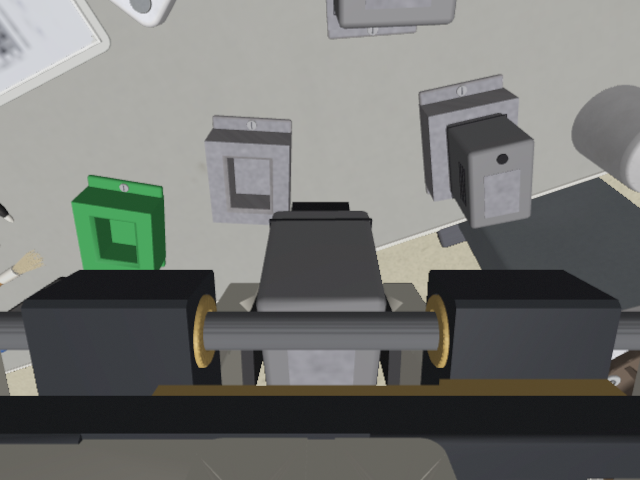

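The wrist view shows the grey empty block at (250,170), turned about 2.5° from the held relay, so its yaw is about -25.5°. The green decoy is at (120,225) and the spare at (490,170).

Run:
```python
from h import *
relplan(.5045,.3612,-25.5,.006+.06)
```

```text
t 9.25 pos [0.5156 0.2898 0.2162] rot [179.74  19.82 -22.87] F [-0.   0.2 -2.5] gap 41.8 j [ 37.  22.   5. -17. -84.  34.]
turn [0.023 0.002 0.056] shift [-0.053 -0.769  1.248] | mm [ -4.2 -61.5  99.8] deg [1.04 0.07 2.52]
```

Emit:
{"method": "carry_out", "body": {"series": [0.012, 0, 0.028, -0.15, -0.39, 0.25, -0.5, 0.023, 0, 0.056, -0.31, -0.77, 0.5, -0.5, 0.023, 0, 0.056, -0.31, -0.77, 0.5, -0.5]}}

```text
t: 9.55
eef_pos: [0.5045, 0.362, 0.1849]
tcp_rot: [179.8, 19.9, -25.7]
force: [-0.2, -0.5, -2.6]
finger_gap: 0.476
grip_force: 60.0
```

Emit:
{"method": "carry_out", "body": {"series": [0, 0, 0, 0.13, 0, 0.38, -0.5, 0, 0, 0, 0.26, 0, 0.75, -0.5, 0, 0, 0, 0.26, 0, 0.75, -0.5]}}

```text
t: 9.85
eef_pos: [0.5033, 0.3579, 0.1196]
tcp_rot: [179.5, 20.0, -25.9]
force: [-0.5, -0.4, -3.3]
finger_gap: 0.477
grip_force: 60.0
```

Run:
```python
from h import *
relplan(.5045,.3612,-25.5,.006+.02)
relplan(.5045,.3612,-25.5,.006+.001)
for c in("scene","side"):
    k=r.get_calibration(c); r.capture(c); s=r.get_state();N=np.load("rel.npz");T=rot(s["tcp_rot"])
    M=T@N["G"]; o=s["eef_pos"]+T@N["o"]; print(o.round(4))
    for d in r.trace("old_relay",c)[:3]:
        m=d["region"];cc=np.array(np.nonzero(m)).mean(1)[::-1]; print(c,m.sum(),cc.round(),proj(k,o+M[:,2]*.06).round())
    for d in r.trace("block_empty",c)[:2]: print(c,fit([(k,d["region"])],BLK,[.5045,.3612]))
```

```text
t 9.85 pos [0.5033 0.3579 0.1196] rot [179.51  20.02 -25.85] F [-0.5 -0.4 -3.3] gap 41.9 j [ 41.  27.   2. -19. -74.  30.]
turn [ 0.006  0.006 -0.006] shift [ 0.152 -0.042  0.426] | mm [12.2 -3.3 34.1] deg [ 0.26  0.28 -0.28]
t 9.85 pos [0.5033 0.3579 0.1196] rot [179.51  20.02 -25.85] F [-0.5 -0.4 -3.3] gap 41.9 j [ 41.  27.   2. -19. -74.  30.]
turn [ 0.006  0.006 -0.006] shift [ 0.234 -0.044  0.649] | mm [18.7 -3.5 51.9] deg [ 0.26  0.28 -0.28]
[0.5046 0.3589 0.0648]
scene 1058 [252. 267.] [[251. 261.]]
scene ([0.5045, 0.3612, -75.0], np.float64(1.0))
scene ([0.5055, 0.3609, -25.1023], np.float64(0.068))
[0.5069 0.361  0.0682]
side 697 [331. 299.] [[328. 295.]]
side ([0.5045, 0.3612, -75.0], np.float64(1.0))
side ([0.5046, 0.362, -25.833], np.float64(0.124))
```

Emit:
{"method": "carry_out", "body": {"series": [0, 0, 0, 0.05, -0.01, 0.14, -0.5, 0, 0, 0, 0.1, -0.02, 0.28, -0.5, 0, 0, 0, 0.15, -0.02, 0.42, -0.5, 0, 0, 0, 0.15, -0.02, 0.42, -0.5]}}

```text
t: 10.55
eef_pos: [0.5044, 0.361, 0.0849]
tcp_rot: [179.7, 19.9, -25.7]
force: [-0.1, 0.2, -2.5]
finger_gap: 0.477
grip_force: 60.0
```

Run:
```python
from h import *
relplan(.505,.3612,-25.5,.0065)
```

```text
t 10.55 pos [0.5044 0.361  0.0849] rot [179.67  19.94 -25.74] F [-0.1  0.2 -2.5] gap 41.9 j [ 41.  29.   0. -19. -70.  31.]
turn [ 0.003  0.004 -0.004] shift [ 0.096 -0.002  0.245] | mm [ 7.7 -0.1 19.6] deg [ 0.14  0.2  -0.17]
```

Emit:
{"method": "carry_out", "body": {"series": [0, 0, 0, 0.04, 0, 0.1, -0.5, 0, 0, 0, 0.08, 0, 0.2, -0.5, 0, 0, 0, 0.085, 0, 0.22, -0.5, 0, 0, 0, 0.085, 0, 0.22, -0.5]}}

```text
t: 10.95
eef_pos: [0.506, 0.3615, 0.0684]
tcp_rot: [179.9, 19.8, -25.7]
force: [0.9, -0.5, -2.3]
finger_gap: 0.477
grip_force: 60.0
```

Emit:
{"method": "carry_out", "body": {"series": [0, 0, 0, 0.01, 0, 0.025, -0.5, 0, 0, 0, 0.01, 0, 0.025, -0.5]}}

```text
t: 11.15
eef_pos: [0.5063, 0.3616, 0.0669]
tcp_rot: [179.9, 19.8, -25.6]
force: [0.4, -0.4, -2.7]
finger_gap: 0.475
grip_force: 60.0
```

Run:
```python
from h import *
relplan(.505,.3612,-25.5,.006)
```

```text
t 11.15 pos [0.5063 0.3616 0.0669] rot [179.93  19.8  -25.63] F [ 0.4 -0.4 -2.7] gap 41.8 j [ 41.  31.  -1. -20. -68.  32.]
turn [-0.002  0.001 -0.002] shift [0.004 0.018 0.045] | mm [0.3 1.4 3.6] deg [-0.09  0.06 -0.08]
```

Emit:
{"method": "carry_out", "body": {"series": [0, 0, 0, 0.006, 0.005, 0.015, -0.5, 0, 0, 0, 0.011, 0.01, 0.03, -0.5, 0, 0, 0, 0.017, 0.01, 0.045, -0.5, 0, 0, 0, 0.017, 0.01, 0.045, -0.5]}}

```text
t: 11.55
eef_pos: [0.506, 0.3608, 0.0639]
tcp_rot: [179.9, 19.8, -25.6]
force: [-2.6, -1.1, 4.2]
finger_gap: 0.472
grip_force: 60.0
```

Run:
```python
from h import *
relplan(.505,.3612,-25.5,.006)
```

```text
t 11.55 pos [0.506  0.3608 0.0639] rot [179.94  19.8  -25.6 ] F [-2.6 -1.1  4.2] gap 41.5 j [ 41.  31.  -1. -20. -68.  32.]
turn [-0.002  0.001 -0.001] shift [-0.01   0.007  0.01 ] | mm [-0.8  0.5  0.8] deg [-0.08  0.06 -0.05]
```

Emit:
{"method": "carry_out", "body": {"series": [0, 0, 0, 0, 0, 0, 1, 0, 0, 0, 0, 0, 0, 1, 0, 0, 0, 0, 0, 0, 1, 0, 0, 0, 0, 0, 0, 1, 0, 0, 0, 0, 0, 0, 1]}}

```text
t: 12.05
eef_pos: [0.506, 0.3608, 0.0628]
tcp_rot: [179.9, 19.8, -25.6]
force: [-1.1, 0.1, 0.3]
finger_gap: 0.87
grip_force: 0.0
```

Emit:
{"method": "carry_out", "body": {"series": [0, 0, 0, -0.1, 0, -0.3, 1, 0, 0, 0, -0.2, 0, -0.65, 1, 0, 0, 0, -0.3, 0, -1, 1, 0, 0, 0, -0.3, 0, -1, 1]}}

```text
t: 12.45
eef_pos: [0.5125, 0.36, 0.1509]
tcp_rot: [-179.7, 19.6, -25.5]
force: [1.0, -0.3, 0.1]
finger_gap: 0.998
grip_force: 0.0
```

Run:
```python
from h import *
for c in("scene","side"):
    k=r.get_calibration(c); im=r.capture(c)
    for d in r.trace("old_relay",c)[:3]:
        m=d["region"]; print(c,round(d["p"],2),m.sum(),np.array(np.nonzero(m)).mean(1)[::-1].round(),"exp",proj(k,[.505,.3612,.066]).round(), fit([(k,m)],[HOUS],[.505,.3612],0,.006))
k,_=look([("spare_relay",[HOUS],[.4598,.1825],0,.006,0,[.46,.183,.09])],"pics/w9.png")
N=np.load("rel.npz")
relplan(.4598,.1825,-9.5,.006+.10)
relplan(.4598,.1825,-9.5,.006)
```

```text
scene 0.82 886 [251. 287.] exp [[252. 288.]] ([0.5094, 0.3603, -22.5468], np.float64(0.075))
side 0.87 800 [328. 313.] exp [[329. 313.]] ([0.5077, 0.363, -32.5], np.float64(0.057))
spare_relay 0.73 6623 c [615. 154.] exp [687. 176.]
t 12.75 pos [0.5095 0.3586 0.1451] rot [179.81  19.87 -25.68] F [ 1.1 -0.6 -0.7] gap 87.9 j [ 41.  26.   4. -19. -76.  29.]
turn [-0.12   0.004 -0.337] shift [ 0.295  2.26  -0.342] | mm [ 23.6 180.8 -27.4] deg [ -5.4    0.17 -15.18]
t 12.75 pos [0.5095 0.3586 0.1451] rot [179.81  19.87 -25.68] F [ 1.1 -0.6 -0.7] gap 87.9 j [ 41.  26.   4. -19. -76.  29.]
turn [-0.12   0.004 -0.337] shift [0.72  2.256 0.833] | mm [ 57.6 180.5  66.7] deg [ -5.4    0.17 -15.18]
```

Emit:
{"method": "carry_out", "body": {"series": [0, 0, 0, 0.05, 0.38, -0.1, 1, 0, 0, 0, 0.1, 0.75, -0.2, 1]}}

```text
t: 12.95
eef_pos: [0.495, 0.2987, 0.1573]
tcp_rot: [179.8, 19.9, -25.6]
force: [0.8, -0.4, 0.8]
finger_gap: 0.997
grip_force: 0.0
```

Emit:
{"method": "carry_out", "body": {"series": [0, 0, 0, 0.05, 0.38, -0.1, 1, 0, 0, 0, 0.1, 0.75, -0.2, 1]}}

```text
t: 13.15
eef_pos: [0.4808, 0.2383, 0.1705]
tcp_rot: [179.8, 19.9, -25.7]
force: [1.2, -0.1, -0.4]
finger_gap: 0.998
grip_force: 0.0
```

Emit:
{"method": "carry_out", "body": {"series": [-0.06, 0, -0.17, 0.05, 0.38, 0, 1, -0.12, 0.004, -0.337, 0.1, 0.76, 0.05, 1, -0.12, 0.004, -0.337, 0.1, 0.76, 0.05, 1, -0.12, 0.004, -0.337, 0.1, 0.76, 0.05, 1]}}

```text
t: 13.55
eef_pos: [0.4607, 0.1821, 0.1643]
tcp_rot: [179.9, 19.7, -9.7]
force: [0.3, 0.0, -0.1]
finger_gap: 0.999
grip_force: 0.0
```

Run:
```python
from h import *
k,im=look([("spare_relay",[HOUS],[.4598,.1825],0,.006,0,[.46,.183,.09]),("block_spare",BLK,[.4598,.1825],0,0,0,[.46,.183,.03])],"pics/w10.png")
relplan(.4598,.1825,-9.5,.006+.05)
```

```text
spare_relay 0.93 9440 c [319. 195.] exp [318. 214.]
  fit ([0.4592, 0.1828, -9.6676], np.float64(0.06))
spare_relay 0.3 8788 c [ 33. 172.] exp [318. 214.]
block_spare 0.57 6315 c [319. 129.] exp [318. 170.]
  fit ([0.4603, 0.1826, -10.4581], np.float64(0.521))
t 13.7 pos [0.4612 0.1828 0.1646] rot [179.95  19.64  -9.59] F [-0.6 -0.8 -0.9] gap 88.3 j [ 33.  18.  -9. -13. -78.  52.]
turn [-0.002 -0.002 -0.001] shift [0.2   0.012 0.608] | mm [16.   0.9 48.7] deg [-0.09 -0.1  -0.03]
```

View pics/w10.png

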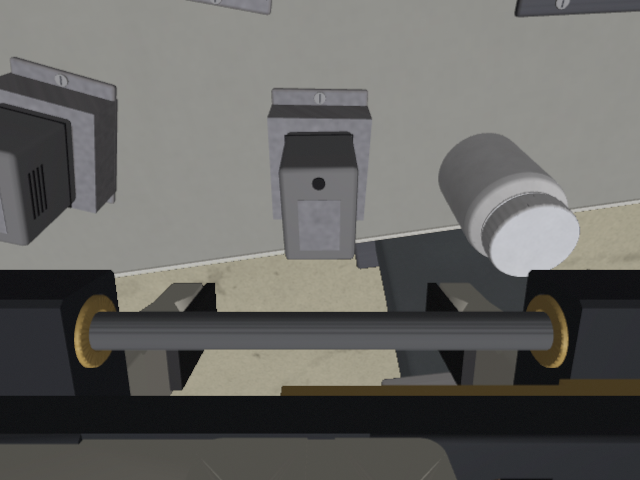

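The view shows the spare squarely ahead at (319,195). The bottle at (510,210) and the tall relay at (40,170) are clear of the fingers.

Emit:
{"method": "carry_out", "body": {"series": [0, 0, 0, 0.1, 0.006, 0.3, 1, 0, 0, 0, 0.2, 0.012, 0.6, 1, 0, 0, 0, 0.2, 0.012, 0.6, 1]}}

```text
t: 14.0
eef_pos: [0.4579, 0.181, 0.1115]
tcp_rot: [179.8, 19.9, -9.7]
force: [-0.8, -0.1, 1.3]
finger_gap: 1.001
grip_force: 0.0
```

Emit:
{"method": "carry_out", "body": {"series": [0, 0, 0, 0.1, 0, 0.3, 1, 0, 0, 0, 0.205, 0, 0.59, 1, 0, 0, 0, 0.205, 0, 0.59, 1]}}

```text
t: 14.3
eef_pos: [0.4581, 0.1811, 0.0627]
tcp_rot: [179.8, 19.8, -9.6]
force: [-0.1, -0.2, 0.2]
finger_gap: 0.997
grip_force: 0.0
```

Run:
```python
from h import *
relplan(.4595,.1826,-9.7,.006)
```

```text
t 14.3 pos [0.4581 0.1811 0.0627] rot [179.8   19.84  -9.62] F [-0.1 -0.2  0.2] gap 87.8 j [ 33.  24. -15. -14. -67.  55.]
turn [0.003 0.002 0.003] shift [ 0.012 -0.016 -0.014] | mm [ 0.9 -1.3 -1.1] deg [0.12 0.1  0.13]
```

Emit:
{"method": "carry_out", "body": {"series": [0, 0, 0, 0.012, -0.016, -0.01, -0.5, 0, 0, 0, 0.012, -0.016, -0.01, -0.5, 0, 0, 0, 0.012, -0.016, -0.01, -0.5, 0, 0, 0, 0.012, -0.016, -0.01, -0.5, 0, 0, 0, 0.012, -0.016, -0.01, -0.5], "newtons": 60}}

```text
t: 14.8
eef_pos: [0.4608, 0.1825, 0.0653]
tcp_rot: [180.0, 19.6, -9.5]
force: [1.0, 0.2, -0.4]
finger_gap: 0.606
grip_force: 0.0
```

Emit:
{"method": "carry_out", "body": {"series": [0, 0, 0, 0, 0, 0, -0.5, 0, 0, 0, 0, 0, 0, -0.5, 0, 0, 0, 0, 0, 0, -0.5, 0, 0, 0, 0, 0, 0, -0.5, 0, 0, 0, 0, 0, 0, -0.5]}}

```text
t: 15.3
eef_pos: [0.4607, 0.1825, 0.0649]
tcp_rot: [180.0, 19.6, -9.5]
force: [-1.3, 0.6, 4.0]
finger_gap: 0.478
grip_force: 60.0
```

Emit:
{"method": "carry_out", "body": {"series": [0, 0, 0, -0.1, 0, -0.28, -0.5, 0, 0, 0, -0.2, 0, -0.56, -0.5, 0, 0, 0, -0.3, 0, -0.84, -0.5, 0, 0, 0, -0.3, 0, -0.84, -0.5]}}

```text
t: 15.7
eef_pos: [0.4621, 0.1831, 0.1385]
tcp_rot: [-179.9, 19.4, -9.5]
force: [0.2, -0.0, -2.9]
finger_gap: 0.471
grip_force: 60.0
```

Run:
```python
from h import *
relplan(.4595,.1826,-9.7,.076)
im=r.capture("wrist"); cv2.imwrite("pics/w11.png",im[:,:,::-1])
s=r.get_state();T=rot(s["tcp_rot"]);k=r.get_calibration("wrist")
N=np.load("rel.npz")
old=cv2.imread("pics/w7.png"); old2=cv2.imread("pics/w8.png"); new=im[:,:,::-1]
g=lambda a:cv2.cvtColor(np.ascontiguousarray(a),cv2.COLOR_BGR2GRAY)
for nm,o in(("w7",old),("w8",old2)):
    for y0,y1 in((205,312),(345,385)):
        # patch interior of relay incl. edges
        p=g(o)[y0:y1,262:378]; W=g(new)[y0-25 if y0<300 else y0:y1+(0 if y0<300 else 0),240:400]
        e=lambda a:cv2.GaussianBlur(np.abs(cv2.Sobel(a,cv2.CV_32F,0,1))+np.abs(cv2.Sobel(a,cv2.CV_32F,1,0)),(0,0),1.5)
        W=g(new)[max(0,y0-20):min(480,y1+ (0 if y0<300 else 0)+ (20 if y0<300 else 0)),240:400]
        if y0<300:
            m=cv2.matchTemplate(e(W),e(p),cv2.TM_CCOEFF_NORMED);_,v,_,l=cv2.minMaxLoc(m);print(nm,"shift px",l[0]-22,l[1]-20,round(v,2))
# pixel scale: shift of relay 1mm in its x
M=T@N["G"];o=s["eef_pos"]+T@N["o"]
P=lambda dx,dz:proj(k,o+M@np.array([.03+dx,0,.09+dz]))[0].round(1)
print("far top edge",P(0,0),"dx1mm",P(.001,0),"dz1mm",P(0,.001),"near",proj(k,o+M@np.array([-.03,0,.09])).round(1), "shoulder far",proj(k,o+M@np.array([.03,0,.03])).round(1))
for nm,i in(("w7",old),("w8",old2),("new",new)): print(nm,g(i)[195:315,318].tolist()[::2])
```

```text
t 15.7 pos [0.4621 0.1831 0.1385] rot [-179.88   19.41   -9.45] F [ 0.2 -0.  -2.9] gap 41.4 j [ 33.  19. -11. -14. -75.  53.]
turn [-0.003 -0.007  0.006] shift [-0.008  0.017  0.07 ] | mm [-0.6  1.3  5.6] deg [-0.15 -0.33  0.28]
w7 shift px 0 -3 0.75
w8 shift px 0 -2 0.93
far top edge [315.8 302.2] dx1mm [315.8 299.8] dz1mm [315.8 304.4] near [[316.9 415.6]] shoulder far [[317.2 207. ]]
w7 [42, 41, 43, 41, 36, 37, 37, 36, 89, 124, 124, 124, 36, 101, 124, 125, 125, 125, 125, 125, 125, 125, 125, 124, 125, 125, 125, 125, 125, 125, 124, 125, 125, 125, 126, 126, 126, 126, 126, 126, 126, 126, 126, 126, 126, 126, 126, 126, 125, 127, 126, 131, 141, 157, 170, 166, 160, 148, 110, 77]
w8 [171, 172, 172, 152, 17, 20, 18, 20, 57, 67, 66, 63, 24, 63, 67, 67, 66, 67, 66, 66, 67, 67, 67, 66, 67, 67, 67, 67, 66, 66, 67, 67, 66, 66, 67, 67, 68, 67, 68, 67, 68, 67, 67, 67, 67, 67, 67, 67, 67, 66, 66, 77, 93, 113, 129, 135, 137, 138, 102, 48]
new [149, 147, 131, 17, 18, 16, 20, 63, 62, 62, 54, 32, 63, 63, 63, 62, 62, 62, 63, 62, 63, 62, 62, 62, 61, 62, 62, 62, 63, 62, 62, 63, 63, 62, 63, 61, 62, 62, 63, 63, 62, 62, 62, 62, 62, 62, 62, 63, 64, 71, 86, 106, 121, 128, 130, 131, 132, 126, 31, 44]
```

The relay sits in the grip as the old one did: no measurable offset in x, and the tool grips about 1.7 mm higher.

Emit:
{"method": "carry_out", "body": {"series": [0, 0, 0, -0.15, 0, -0.42, -0.5, 0, 0, 0, -0.3, 0, -0.9, -0.5]}}

```text
t: 15.95
eef_pos: [0.4604, 0.1816, 0.2101]
tcp_rot: [179.7, 19.9, -9.6]
force: [1.5, 0.7, -2.4]
finger_gap: 0.473
grip_force: 60.0
```

Emit:
{"method": "carry_out", "body": {"series": [0, 0.16, -0.01, 0.3, 0.2, 0, -0.5, 0, 0.31, -0.02, 0.5, 0.4, 0, -0.5, 0, 0.46, -0.03, 0.8, 0.7, 0, -0.5, 0, 0.62, -0.035, 0.9, 0.9, 0, -0.5, 0, 0.775, -0.04, 0.9, 1, 0, -0.5]}}

```text
t: 16.45
eef_pos: [0.5154, 0.0913, 0.186]
tcp_rot: [-180.0, -15.3, -7.8]
force: [1.6, -3.3, -1.4]
finger_gap: 0.476
grip_force: 60.0
```

```bash
cat >> h.py <<'E'
def ins(h,dx=0,dy=0):  # TCP goal for shoulder h m above the face
    g=np.load("grasp_old.npy");S=pose([.5841,-.0298,-7.5],35,.1)
    plan(g[:3]+S[0]@np.array([dx,dy,.0017+h]),rot(g[3:]))
E
python3 - <<'E'
from h import *
ins(.075)
E
```

```text
t 16.45 pos [0.5154 0.0913 0.186 ] rot [-179.98  -15.33   -7.76] F [ 1.6 -3.3 -1.4] gap 41.9 j [ 39.  -1. -40.  17. -41.  31.]
turn [-0.001 -0.002 -0.004] shift [0.297 1.393 0.09 ] | mm [ 23.7 111.4   7.2] deg [-0.06 -0.07 -0.2 ]
```

Emit:
{"method": "carry_out", "body": {"series": [0, 0, 0, 0.07, 0.35, -0.1, -0.5, 0, 0, 0, 0.15, 0.7, -0.1, -0.5]}}

```text
t: 16.65
eef_pos: [0.5142, 0.034, 0.1963]
tcp_rot: [179.9, -15.0, -7.5]
force: [2.3, 0.8, -1.1]
finger_gap: 0.478
grip_force: 60.0
```

Emit:
{"method": "carry_out", "body": {"series": [0, 0, 0, 0.07, 0.35, 0, -0.5, 0, 0, 0, 0.147, 0.69, 0.1, -0.5, 0, 0, 0, 0.147, 0.69, 0.1, -0.5, 0, 0, 0, 0.147, 0.69, 0.1, -0.5]}}

```text
t: 17.05
eef_pos: [0.5226, -0.0221, 0.1924]
tcp_rot: [180.0, -15.1, -7.8]
force: [0.1, 0.4, -2.2]
finger_gap: 0.475
grip_force: 60.0
```

Run:
```python
from h import *
ins(.04)
im=r.capture("wrist");cv2.imwrite("pics/w12.png",im[:,:,::-1])
new=cv2.imread("pics/w12.png");old=cv2.imread("pics/w7.png")
k=r.get_calibration("wrist")
for q in("socket",):
    print([(round(d["p"],2),np.round(d["at"],4).tolist()) for d in r.landmark_of(q,"wrist")])
print("contact mouth exp px",proj(k,[.5841,-.0298,.1]))
hsv=cv2.cvtColor(new,cv2.COLOR_BGR2HSV)[120:225,240:400]
m=(hsv[...,1]>110)&(hsv[...,2]>90)&(hsv[...,0]<15); ys,xs=np.nonzero(m); print(len(xs), xs.min()+240 if len(xs) else 0, xs.max()+240 if len(xs) else 0, ys.min()+120 if len(xs) else 0, ys.max()+120 if len(xs) else 0)
S=pose([.5841,-.0298,-7.5],35,.1)
for x in(-.021,.021): print(proj(k,S[1]+S[0]@np.array([[x,-.015,0],[x,.015,0]]).T if 0 else (S[1]+np.array([[x,-.015,0],[x,.015,0]])@S[0].T)).round(0))
g=cv2.cvtColor(new,cv2.COLOR_BGR2GRAY); print(g[150:225:2,310].tolist());
```

```text
t 17.05 pos [ 0.5226 -0.0221  0.1924] rot [179.97 -15.08  -7.84] F [ 0.1  0.4 -2.2] gap 41.8 j [ 25.  -1. -38.  12. -41.  49.]
turn [ 0.     0.004 -0.006] shift [ 0.155 -0.001  0.504] | mm [12.4 -0.1 40.3] deg [ 0.02  0.17 -0.29]
[(0.86, [0.5819, -0.0283, 0.1021])]
contact mouth exp px [[319.36902446 186.61413806]]
350 295 341 158 196
[[342. 214.]
 [297. 215.]]
[[343. 156.]
 [295. 156.]]
[41, 41, 32, 37, 39, 40, 41, 41, 41, 41, 40, 40, 40, 41, 41, 41, 40, 41, 40, 41, 41, 38, 34, 34, 35, 34, 35, 34, 36, 73, 119, 119, 120, 69, 79, 119, 119, 119]
```

Emit:
{"method": "carry_out", "body": {"series": [0, 0.004, -0.006, 0.07, 0, 0.25, -0.5, 0, 0.004, -0.006, 0.155, 0, 0.5, -0.5, 0, 0.004, -0.006, 0.155, 0, 0.5, -0.5, 0, 0.004, -0.006, 0.155, 0, 0.5, -0.5]}}

```text
t: 17.55
eef_pos: [0.5455, -0.0238, 0.1582]
tcp_rot: [179.9, -15.3, -7.4]
force: [1.0, -0.3, -1.5]
finger_gap: 0.472
grip_force: 60.0
```

Run:
```python
from h import *
r.capture("wrist");ins(.02)
ins(.0)
```

```text
t 17.6 pos [ 0.5457 -0.0236  0.1588] rot [179.93 -15.4   -7.42] F [-0.  -0.6 -2.1] gap 42.0 j [ 23.   3. -39.  14. -36.  49.]
turn [-0.001 -0.003  0.003] shift [0.068 0.019 0.259] | mm [ 5.4  1.5 20.7] deg [-0.06 -0.14  0.13]
t 17.6 pos [ 0.5457 -0.0236  0.1588] rot [179.93 -15.4   -7.42] F [-0.  -0.6 -2.1] gap 42.0 j [ 23.   3. -39.  14. -36.  49.]
turn [-0.001 -0.003  0.003] shift [0.152 0.019 0.495] | mm [12.1  1.5 39.6] deg [-0.06 -0.14  0.13]
```

Emit:
{"method": "carry_out", "body": {"series": [0, -0.003, 0.003, 0.02, 0.012, 0.08, -0.5, 0, -0.003, 0.003, 0.045, 0.015, 0.17, -0.5, 0, -0.003, 0.003, 0.068, 0.015, 0.255, -0.5, 0, -0.003, 0.003, 0.068, 0.015, 0.255, -0.5]}}

```text
t: 18.0
eef_pos: [0.5567, -0.0265, 0.1396]
tcp_rot: [-180.0, -15.3, -7.6]
force: [0.9, 2.6, -3.5]
finger_gap: 0.477
grip_force: 60.0
```

Run:
```python
from h import *
ins(.0); s=r.get_state();print(s["force"],s["wrist_torque"])
```

```text
t 18.0 pos [ 0.5567 -0.0265  0.1396] rot [-180.    -15.27   -7.59] F [ 0.9  2.6 -3.5] gap 41.9 j [ 22.   5. -39.  14. -33.  49.]
turn [-0.002 -0.    -0.001] shift [0.08  0.001 0.226] | mm [ 6.4  0.1 18.1] deg [-0.08 -0.01 -0.04]
[ 0.90662855  2.60219444 -3.4762813 ] [1.40770346 0.97431474 0.45247388]
```

Emit:
{"method": "carry_out", "body": {"series": [0, 0, 0, 0.02, 0, 0.06, -0.5, 0, 0, 0, 0.04, 0, 0.12, -0.5, 0, 0, 0, 0.06, 0, 0.17, -0.5, 0, 0, 0, 0.08, 0, 0.226, -0.5, 0, 0, 0, 0.08, 0, 0.226, -0.5]}}

```text
t: 18.5
eef_pos: [0.5677, -0.0279, 0.1243]
tcp_rot: [-180.0, -15.3, -7.6]
force: [3.2, 3.3, -6.5]
finger_gap: 0.476
grip_force: 60.0
```

Run:
```python
from h import *
ins(.0); s=r.get_state();print(s["force"],s["wrist_torque"])
```

```text
t 18.5 pos [ 0.5677 -0.0279  0.1243] rot [-179.99  -15.3    -7.59] F [ 3.2  3.3 -6.5] gap 41.9 j [ 21.   8. -39.  15. -30.  49.]
turn [-0.002 -0.001 -0.001] shift [-0.003  0.003  0.004] | mm [-0.2  0.2  0.3] deg [-0.09 -0.04 -0.04]
[ 3.22353249  3.25120961 -6.50917495] [1.42919812 0.4262769  0.48372386]
```

Emit:
{"method": "carry_out", "body": {"series": [0, 0, 0, 0.005, 0, 0.012, -0.5, 0, 0, 0, 0.01, 0, 0.024, -0.5, 0, 0, 0, 0.01, 0, 0.024, -0.5]}}

```text
t: 18.8
eef_pos: [0.5683, -0.0281, 0.1236]
tcp_rot: [-180.0, -15.3, -7.6]
force: [-7.4, 6.0, 5.2]
finger_gap: 0.475
grip_force: 60.0
```

Emit:
{"method": "carry_out", "body": {"series": [0, 0, 0, 0.005, 0, 0.012, -0.5, 0, 0, 0, 0.01, 0, 0.024, -0.5, 0, 0, 0, 0.01, 0, 0.024, -0.5]}}

```text
t: 19.1
eef_pos: [0.5683, -0.0282, 0.1235]
tcp_rot: [-180.0, -15.3, -7.6]
force: [-29.8, 15.2, 31.2]
finger_gap: 0.475
grip_force: 60.0
```

Run:
```python
from h import *
ins(.0); s=r.get_state();S=pose([.5841,-.0298,-7.5],35,.1);print(S[0].T@s["force"],s["wrist_torque"])
```

```text
t 19.1 pos [ 0.5683 -0.0282  0.1235] rot [-179.98  -15.31   -7.6 ] F [-29.8  15.2  31.2] gap 41.8 j [ 21.   8. -39.  15. -30.  49.]
turn [-0.002 -0.001 -0.001] shift [-0.008  0.    -0.007] | mm [-0.6  0.  -0.6] deg [-0.1  -0.06 -0.05]
[-7.97594731 11.13280493 43.61331266] [5.4858607  8.170089   1.44854257]
```

The axial force reached 44 N with no further travel, well above the 15 N drag, so the shoulder is seated. I'll relax the push and release.

Emit:
{"method": "carry_out", "body": {"series": [0, 0, 0, -0.01, 0, -0.024, -0.5, 0, 0, 0, -0.012, 0, -0.03, -0.5]}}

```text
t: 19.3
eef_pos: [0.568, -0.028, 0.124]
tcp_rot: [-180.0, -15.3, -7.6]
force: [-3.0, 5.3, -0.3]
finger_gap: 0.475
grip_force: 60.0
```

Emit:
{"method": "carry_out", "body": {"series": [0, 0, 0, 0, 0, 0, 1, 0, 0, 0, 0, 0, 0, 1, 0, 0, 0, 0, 0, 0, 1, 0, 0, 0, 0, 0, 0, 1, 0, 0, 0, 0, 0, 0, 1]}}

```text
t: 19.8
eef_pos: [0.5681, -0.0285, 0.1234]
tcp_rot: [180.0, -15.3, -7.6]
force: [-0.9, 0.5, -0.1]
finger_gap: 0.867
grip_force: 0.0
```

Emit:
{"method": "carry_out", "body": {"series": [0, 0, 0, -0.1, 0, -0.3, 1, 0, 0, 0, -0.2, 0, -0.65, 1, 0, 0, 0, -0.3, 0, -1, 1, 0, 0, 0, -0.3, 0, -1, 1]}}

```text
t: 20.2
eef_pos: [0.5248, -0.0219, 0.1979]
tcp_rot: [-179.9, -15.6, -7.6]
force: [0.2, 0.8, 1.1]
finger_gap: 1.003
grip_force: 0.0
```

Run:
```python
from h import *
k,im=look([("old_relay",[HOUS],[.5841,-.0298],35,.1,-.03,[.549,-.02,.149])],"pics/w13.png")
s=r.get_state();print(s["force"],s["eef_pos"],s["finger_gap"])
for c in("scene","side"):
    k=r.get_calibration(c); r.capture(c)
    for d in r.trace("old_relay",c)[:4]:
        m=d["region"]; print(c,round(d["p"],2),m.sum(),np.array(np.nonzero(m)).mean(1)[::-1].round())
    for P in([.505,.3612,.066],[.5841-.03*.57,-.028,.125]): print(proj(k,P).round())
# compare against w4 (old relay, before) 
a=cv2.imread("pics/w13.png");b=cv2.imread("pics/scene0.png")
k=r.get_calibration("scene");c=r.capture("scene")[:,:,::-1]
d=np.abs(c.astype(int)-b)[190:260,350:415].mean(2); print("scene console diff",d.mean().round(1),(d>25).sum())
```

```text
[-0.7756207  -0.29552265 -0.38650396] [ 0.52450016 -0.02224271  0.19503975] 1.0022620058749037
scene 0.96 866 [251. 287.]
[[252. 288.]]
[[388. 212.]]
side 0.93 719 [328. 314.]
[[329. 313.]]
[[351. 200.]]
scene console diff 5.0 9
```

```bash
python3 -c "
from workcell import r
print(r.job_done())"
```

```text
the job is handed in; nothing more can be done
None
```

The job is handed in at about 20 s of the 61 s allowed, with no verdict returned: the old relay stands plug down in the grey storage block, and the spare is plugged into the console, pressed to 44 N with no further travel, so its shoulder should be flush.

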